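# Sort the toiletries into the vanity trays

## Robot

A 6-joint arm with a two-finger parallel gripper is mounted at the origin on the work surface. World frame = base frame: x ahead of the robot, y to its left, z up, the work surface at z = 0. Lengths are in mm, angles in rad, forces in N, time in s.
With the tool pointing down it reaches from about 300 to 950 mm from the base axis. Payload 3.1 kg.
Tool frame: the origin (TCP) lies between the finger pads; the fingertips stand 14 mm ahead of it and the grasp point (between the pads) lies 5 mm behind it; z points along the fingers, y is the direction in which the jaws open and shut (so a half turn about z gives the same grasp; the last joint's range is limited). The gripper opens to 85 mm and grips with 20 to 120 N. Pads are 22 mm wide; open, the fingers measure 114 mm over their backs; the gripper's body (76 mm by 85 mm) begins 54 mm behind the grasp point. The pads swing forward as they close: fully open they stand 13 mm farther back than shut.
Start: joints at [1.03, 0.308, 1.634, -0, 1.2, -0.07], TCP at [283.525, 556.997, 245.272] pointing down, gripper open.
Joint ranges: [-3.06, 3.06], [-0.79, 1.96], [0.05, 2.63], [-1.19, 4.34], [0.05, 2.64], [-2.94, 2.94]. Speed limits (rad/s): [2.79, 2.79, 3.14, 3.14, 3.14, 3.14].

## Interface

Orientations are given as a 3x3 rotation matrix whose columns are the frame's x, y, z axes.
In Python, from bench import monitor, vision, r gives the robot as it stands.
- The arm moves only by the shell command python3 -m jog 'ROWS' [FORCE]. ROWS is JSON, one flat list of numbers, 7 for each row, row after row: the shift along the tool's x, y, z in units of 30 mm (1.0 is 30 mm), then the turn, a rotation vector about the tool's x, y, z in units of 6 degrees (1.0 is 6 degrees), then the opening, from -1 (shut) to 1 (fully open). In form: [tx, ty, tz, wx, wy, wz, gripper, tx, ty, tz, wx, wy, wz, gripper, ...]. A call has 1 to 8 rows; each row shifts and turns the commanded pose from where the row before left it, along the tool's axes as they then stand; what a row does not reach is not made up. A row lasts 1/12 s, in which the tool goes at most 41.7 mm and 7.16 degrees, less where a joint would pass 70% of its speed; a pose out of reach is approached as far as the arm can. A call is refused whole if a number of a shift passes 1 or a number of a turn 1, either way. A call with a gripper value outside its range is refused whole. The fingers move at their own pace and stop on an object; FORCE is the grip in N (left out, the last holds). Time passes only in rows, so rows that do not move let the fingers close. It gives the time, the measured TCP pose, the force and the opening at its end, in the units of the state.
- monitor.read_state(): the state, without advancing time (a new reading comes with each control period).
- vision.camera(name): name is "scene" or "top" or "wrist"; returns (picture, depth): 400x640x3 uint8, red, green, blue; 400x640 float32, mm along the optical axis (not along the pixel's ray), 0 where there is no reading.
- vision.camera_params(name): a dict with "mtx" (3x3 intrinsics, pixels), "camera_from_world" (4x4, takes a point from world to camera coordinates); the wrist camera has in their place "mount" (4x4, takes a point from camera to tool coordinates, whose origin is the TCP and whose axes are the flange's). Camera axes: x right, y down, z forward; pixel columns grow to the right and rows downward; lengths in mm; the calibration is good to about 2 mm. A picture is of the moment at which its call begins: read the wrist's pose just before it. camera_params takes no time and is no camera call.
- r.close_job(): hands the job in, once; it reports no verdict.
The state is a dict: "time": time; "joint_positions": joint angles; "dq": joint speeds; "joint_torque": joint torques, N m; "ee_pos": TCP position; "ee_rot": TCP orientation; "force": force on the tool from outside, world axes, zero at the start; "torque": the same for the moment, N m; "gripper_width": opening from 0.0 (shut) to 1.0 (fully open).
Only numpy, scipy, OpenCV 4.12 (cv2) and the standard library are available. Lean on these libraries where they do the work, as an engineer would, in place of code of your own. Each camera call takes 0.05 s, during which the arm holds its last target. There are 200 camera calls.

## Task

Tidy the bathroom counter: lay the toothbrush and the razor flat on the floor of the oblong tray, side by side, lay the hair-clipper comb flat in the square tray, and stand the large jar in the round dish with the small jar set squarely, centred, on its lid. Keep things the way up they are, and do not shift or tip the tumbler that stands among them.

Things in the scene. Friction and masses are not known exactly. Their poses are not given: they have to be found in the camera images.
- long_tray: Fixed open bamboo tray, oblong, 210 x 134 mm outside, 200 x 124 mm inside, 14 mm high, walls 5 mm, floor 5 mm thick (so the walls stand 9 mm above the inner floor). Origin: centre of its underside, on the counter; x along its length, z up.
- round_dish: Fixed open round bamboo dish, 110 mm across outside, 100 mm inside, 14 mm high, floor 5 mm thick. Origin: centre of its underside; z up.
- square_tray: Fixed open square bamboo tray, 110 x 110 mm outside, 100 x 100 mm inside, 14 mm high, walls and floor 5 mm. Origin: centre of its underside; x and y along its sides, z up.
- toothbrush: Loose white toothbrush lying bristles up on the counter, 170 mm long, 30 g. Origin: underside at mid-length; x along it towards the bristles, z up. Handle 13 mm wide and 13 mm high from x = -85 to +25 mm (can be gripped at the origin, across y), then a thin neck and a head 12 mm wide and 16 mm high.
- razor: Loose metal T-shaped shaving razor lying flat on the counter, 130 mm long, 50 g. Origin: underside at mid-length; x along it towards the head, z up. Handle 12 mm wide and 12 mm high from x = -65 to +43 mm (can be gripped at the origin, across y), head 42 mm wide (y), 22 mm long, 12 mm high.
- large_jar: Loose round white cream jar with a flat metal lid, the larger of two: 60 mm across, 42 mm high, 140 g, closed, standing. Origin: centre of its underside; z up.
- small_jar: Loose round white cream jar with a flat metal lid, the smaller of two: 44 mm across, 34 mm high, 70 g, closed, standing. Origin: centre of its underside; z up.
- clipper_comb: Loose grey ribbed plastic guard comb of a hair clipper, a block 50 x 42 mm and 24 mm high, 30 g, lying ribs up. Origin: centre of its underside; x along its 50 mm side, z up (grip it across y, 42 mm).
- tumbler: Loose white open ceramic tumbler, 64 mm across, 80 mm high, standing among the things; not part of the job and must stay where it stands. Origin: centre of its underside; z up.
Things that resemble listed ones, but are neither listed nor needed, are in the scene too. Leave any purple or yellow look-alike of the round_dish alone. What is shaped like the small_jar but pink is not meant.

How it is judged (in metres and radians):
At the end, for the whole second after the job is handed in: Toothbrush and razor flat on the oblong tray's floor, comb flat on the square tray's floor, large jar on the dish's floor (undersides within 4 mm of the floors), small jar on its lid within 14 mm of its axis; all within 0.12 rad of upright and at rest; tumbler within 30 mm of its place, untipped (x of toothbrush in the frame of long_tray between -0.025 and 0.025 m and y of toothbrush in the frame of long_tray between -0.06 and 0.06 m and z of toothbrush in the frame of long_tray between 0.002 and 0.009 m and linear speed of each of toothbrush, razor, clipper_comb, large_jar, small_jar below 0.02 m/s and angular speed of each of toothbrush, razor, clipper_comb, large_jar, small_jar below 0.2 rad/s and angle between each of toothbrush, razor, clipper_comb, large_jar, small_jar's own z axis and vertical below 0.12 rad and x of razor in the frame of long_tray between -0.045 and 0.045 m and y of razor in the frame of long_tray between -0.06 and 0.06 m and z of razor in the frame of long_tray between 0.002 and 0.009 m and x of clipper_comb in the frame of square_tray between -0.032 and 0.032 m and y of clipper_comb in the frame of square_tray between -0.032 and 0.032 m and z of clipper_comb in the frame of square_tray between 0.002 and 0.009 m and horizontal distance between large_jar and round_dish below 0.023 m and z of large_jar in the frame of round_dish between 0.002 and 0.009 m and horizontal distance between small_jar and large_jar below 0.014 m and z of small_jar in the frame of large_jar between 0.038 and 0.046 m); the robot touches nothing.
It fails at once if the tumbler is shifted by more than 30 mm or tipped (distance of tumbler from where it was at the start of the episode above 0.03 m or angle between tumbler's own z axis and vertical above 0.3 rad).
It also fails if it takes over 128 s, if anything falls off the work surface, if the arm or the gripper's body presses on something with over 40 N, if the wrist force passes 120 N, or if a joint passes its speed limit or range.

## Working session

There is one attempt and no reset: what is moved stays moved. The work goes in short steps, Python scripts to look and compute and a shell command to move; the robot and the scene stay as the last step left them, time stands still between calls to the robot, and variables do not carry over. Pictures are saved under pics/ and viewed, about 12 in all and at most 16, crops included, and the job is handed in when it is done.

```bash
ls; mkdir -p pics
cat > h.py <<'E'
import numpy as np, cv2
from bench import monitor, vision, r
def snap(name,fn=None):
    st=monitor.read_state(); p,d=vision.camera(name)
    if fn: cv2.imwrite('pics/'+fn,cv2.cvtColor(p,cv2.COLOR_RGB2BGR))
    pr=vision.camera_params(name)
    K=np.array(pr['mtx'])
    if 'mount' in pr:
        T=np.eye(4);T[:3,:3]=np.array(st['ee_rot']);T[:3,3]=st['ee_pos']
        W=T@np.array(pr['mount'])
    else: W=np.linalg.inv(np.array(pr['camera_from_world']))
    np.savez('last_%s.npz'%name,p=p,d=d,K=K,W=W)
    return p,d,K,W
def load(name):
    z=np.load('last_%s.npz'%name); return z['p'],z['d'],z['K'],z['W']
def ray(K,W,u,v,z):
    "pixel onto plane height z"
    d=W[:3,:3]@np.linalg.solve(K,np.array([u,v,1.]));o=W[:3,3]
    return o+d*(z-o[2])/d[2]
def cloud(d,K,W):
    v,u=np.mgrid[:d.shape[0],:d.shape[1]]
    c=np.stack([(u-K[0,2])/K[0,0]*d,(v-K[1,2])/K[1,1]*d,d],-1)
    return c@W[:3,:3].T+W[:3,3]
E
python3 - <<'E'
from h import *
for n in ['top','scene']:
    p,d,K,W=snap(n,n+'0.png'); print(n,K[0,0],W[:3,3].round(),W[:3,2].round(2),(d>0).mean())
print(vision.camera_params('wrist')); s=monitor.read_state();print(s)
E
```

```text
pics
top 367.801622688964 [438.  23. 906.] [ 0.13  0.   -0.99] 0.9957890625
scene 382.3630600994212 [1321.   -7.  608.] [-0.82  0.02 -0.57] 0.996015625
{'mtx': array([[288.23524534,   0.        , 320.94110901],
       [  0.        , 288.23524534, 199.17028783],
       [  0.        ,   0.        ,   1.        ]]), 'mount': array([[ 6.58158030e-04, -9.47221546e-01, -3.20579022e-01,
         8.34831900e+01],
       [ 9.99999571e-01,  4.14333758e-04,  8.28787494e-04,
        -8.51417429e-01],
       [-6.52218660e-04, -3.20579430e-01,  9.47221412e-01,
        -1.28376571e+02],
       [ 0.00000000e+00,  0.00000000e+00,  0.00000000e+00,
         1.00000000e+00]])}
{'time': 0.1, 'joint_positions': array([ 1.03032235e+00,  3.08947778e-01,  1.63507110e+00, -1.80729309e-05,
        1.19968607e+00, -6.96876166e-02]), 'dq': array([ 1.78184714e-03, -7.48700093e-04, -2.17388859e-03, -9.94818377e-05,
        1.21599736e-03, -3.37405259e-05]), 'joint_torque': array([ 9.48091201e-05, -4.16408336e+01, -2.77645576e+01, -2.59935587e-05,
        3.97391355e-03,  1.96422548e-05]), 'ee_pos': array([283.14264636, 556.37733962, 244.13764932]), 'ee_rot': array([[-8.91214790e-01,  4.53580255e-01, -1.07242177e-03],
       [ 4.53581504e-01,  8.91212942e-01, -1.81988212e-03],
       [ 1.30293567e-04, -2.10833654e-03, -9.99997769e-01]]), 'force': array([-0.00623717, -0.17187798,  0.63435003]), 'torque': array([ 0.01498588, -0.03978835, -0.02066905]), 'gripper_width': 0.9997980292850898}
```

View pics/top0.png

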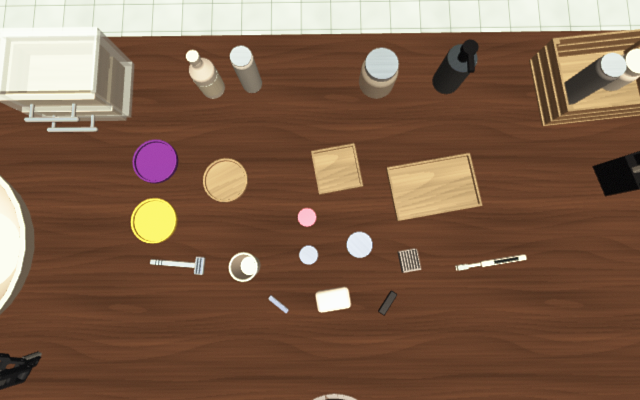

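View pics/scene0.png

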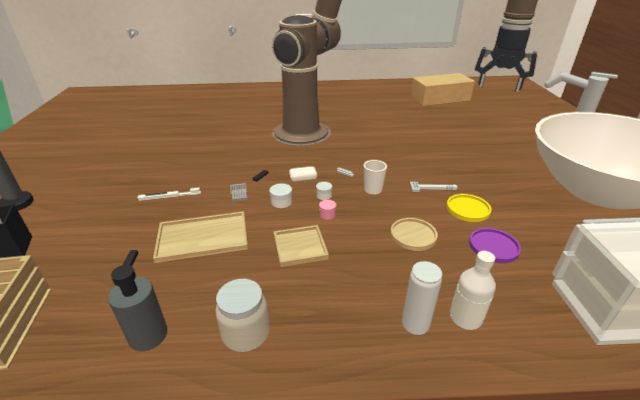

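The top view shows +x up and +y left.

| Thing wanted | Pixel (top view) | Could be confused with |
|---|---|---|
| Round dish (bamboo) | (225,180) | purple (155,161), yellow (154,221) |
| Small jar (white) | (308,255) | pink (307,217) |
| Large jar | (359,244) | big jar at the back (380,70) |
| Toothbrush | (490,263) | none close |
| Razor | (178,265) | small clip (278,304), dark stick (388,302) |
| Comb | (410,260) | soap (333,300) |
| Tumbler (leave alone) | (243,266) | none |

I choose the white or bamboo item in each case. Next I'll measure them and check a close crop.

Run:
```python
from h import *
p,d,K,W=load('top'); P=cloud(d,K,W)
# height mask blobs on counter
for a in [P[300:330,430:520]]: print('table z',np.median(a[...,2]))
reg=np.zeros(d.shape,bool); reg[140:320,120:540]=1
m=((P[...,2]>5)&reg).astype(np.uint8)
n,l,s,c=cv2.connectedComponentsWithStats(m)
for i in range(1,n):
    if s[i,4]<30: continue
    q=P[l==i]; zt=np.percentile(q[:,2],95); t=q[q[:,2]>zt-6]
    (cx,cy),(w,h),a=cv2.minAreaRect(q[:,:2].astype(np.float32))
    print(c[i].round(),s[i,4],'z95 %.0f'%zt,'mean',t.mean(0).round(),'rect',round(cx),round(cy),round(w),round(h),round(a))
im=cv2.cvtColor(p,cv2.COLOR_RGB2BGR)
a=cv2.resize(im[140:320,135:335],None,fx=3.9,fy=3.9,interpolation=cv2.INTER_CUBIC)[:,:]
A=cv2.resize(im[225:320,130:330],(800,300),interpolation=cv2.INTER_CUBIC)
B=cv2.resize(im[205:280,330:530],(800,300),interpolation=cv2.INTER_CUBIC)
cv2.imwrite('pics/crop1.png',np.vstack([A,B]))
```

```text
table z 0.29744257015886433
[155. 161.] 1272 z95 16 mean [661. 428.  42.] rect 546 270 527 109 55
[336. 168.] 1465 z95 16 mean [636. -12.  37.] rect 572 -20 256 116 6
[433. 186.] 3194 z95 16 mean [ 591. -246.   38.] rect 568 -157 154 416 16
[225. 180.] 1238 z95 16 mean [611. 257.  44.] rect 564 156 349 109 64
[153. 221.] 1330 z95 16 mean [517. 430.  30.] rect 506 255 471 108 86
[306. 217.] 267 z95 37 mean [519.  61.  42.] rect 487 55 109 42 12
[359. 244.] 526 z95 45 mean [453. -60.  46.] rect 458 -36 109 59 80
[308. 255.] 278 z95 37 mean [431.  58.  41.] rect 435 56 42 50 46
[409. 260.] 415 z95 26 mean [ 412. -177.   42.] rect 413 -91 54 228 1
[243. 267.] 631 z95 82 mean [408. 199.  99.] rect 407 128 61 209 0
[493. 262.] 358 z95 17 mean [ 409. -388.   17.] rect 412 -219 485 38 88
[183. 264.] 408 z95 15 mean [412. 359.  13.] rect 408 375 131 43 90
[332. 299.] 728 z95 27 mean [327.   2.  25.] rect 370 9 139 80 9
[387. 303.] 201 z95 13 mean [ 317. -126.   15.] rect 362 -49 202 59 60
[278. 304.] 111 z95 15 mean [316. 131.  13.] rect 316 131 55 11 51
```

View pics/crop1.png

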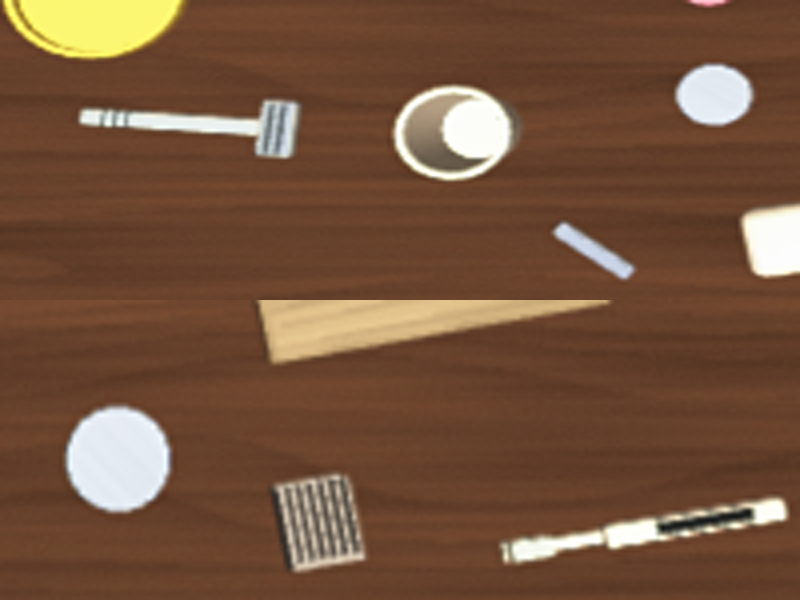

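The crop confirms the choices. The razor's head points right (-y) and the toothbrush's bristles point left (+y). Both jars have plain grey-white lids, the comb is ribbed, and the tumbler at crop (455,132) is clear of the razor head at (278,129). The blob rectangles above are spoiled by stray depth points, so I'll refine them.

Run:
```python
from h import *
p,d,K,W=load('top'); P=cloud(d,K,W); 
reg=np.zeros(d.shape,bool); reg[140:320,120:540]=1
d2=cv2.medianBlur(d,3); P=cloud(d2,K,W)
m=((P[...,2]>5)&reg).astype(np.uint8)
n,l,s,c=cv2.connectedComponentsWithStats(m)
H={'sq':(337,168,14),'long':(435,186,14),'round':(225,180,14),'large':(359,244,42),'small':(308,255,34),'comb':(410,260,24),'tumb':(243,266,80),'brush':(490,263,13),'razor':(178,265,12)}
for k,(u,v,h) in H.items():
    ls=l[v-8:v+8,u-8:u+8]; i=np.bincount(ls[ls>0]).argmax()
    mm=(l==i)
    if h>20: mm&=(P[...,2]>h-8)
    vv,uu=np.nonzero(mm)
    X=np.array([ray(K,W,a,b,h)[:2] for a,b in zip(uu,vv)],np.float32)
    cn,(w,hh),a=cv2.minAreaRect(X)
    print(k,len(X),'mean',X.mean(0).round(1),'rect',np.round(cn,1),round(w),round(hh),'ang of w-side',round(a,1),'z',np.median(P[mm][:,2]).round(1))
```

```text
sq 1814 mean [641.2 -12.1] rect [641.4 -12.4] 112 110 ang of w-side 9.8 z 6.2
long 3861 mean [ 593.5 -248.9] rect [ 593.6 -249.8] 135 212 ang of w-side 9.4 z 5.9
round 1492 mean [615.4 263.2] rect [615.2 262.9] 109 108 ang of w-side 89.3 z 6.4
large 517 mean [453.4 -60.8] rect [453.4 -61. ] 56 58 ang of w-side 88.8 z 42.5
small 276 mean [431.2  58.6] rect [431.6  58.5] 41 41 ang of w-side 44.6 z 34.4
comb 317 mean [ 412.  -181.8] rect [ 412.9 -181.3] 46 44 ang of w-side 9.6 z 19.6
tumb 199 mean [406.5 203.5] rect [407.  201.3] 62 61 ang of w-side 45.3 z 79.0
brush 354 mean [ 408.5 -382.8] rect [ 407.8 -377.1] 14 169 ang of w-side 8.2 z 12.8
razor 402 mean [412.1 358.9] rect [409.3 374.4] 130 40 ang of w-side 89.3 z 12.4
```

```bash
cat >> h.py <<'E'
def go(x,y,z,jaw):
    "print tool-axis shift (units, current axes) and turn to reach pose; shift first, then turn"
    s=monitor.read_state(); R=np.array(s['ee_rot']); p=np.array(s['ee_pos'])
    u=R.T@(np.array([x,y,z])-p)/30
    j=np.degrees(np.arctan2(R[1,1],R[0,1])); dj=(jaw-j+90)%180-90
    tilt=R.T@np.array([0,0,-1.]); w=np.degrees(np.cross([0,0,1],tilt))/6
    print('t %.1f pos %s jaw %.1f wid %.2f | shift %s turn z %.2f (alt %.2f) tiltfix %s q6 %.2f F %s'%(s['time'],p.round(1),j,s['gripper_width'],u.round(2),-dj/6,(-dj+(180 if dj>0 else -180))/6,w[:2].round(2),s['joint_positions'][5],np.round(s['force'],1)))
def items(zlo,h,box,name='wrist',top=None):
    "blobs in wrist depth above zlo inside world box (x0,x1,y0,y1); outline cast on plane h"
    p,d,K,W=snap(name); P=cloud(cv2.medianBlur(d,3),K,W)
    m=(P[...,2]>zlo)&(P[...,2]<h+12)&(P[...,0]>box[0])&(P[...,0]<box[1])&(P[...,1]>box[2])&(P[...,1]<box[3])
    n,l,s,c=cv2.connectedComponentsWithStats(m.astype(np.uint8))
    for i in range(1,n):
        if s[i,4]<150: continue
        vv,uu=np.nonzero(l==i); q=P[l==i]
        X=np.array([ray(K,W,a,b,h)[:2] for a,b in zip(uu,vv)],np.float32)
        cn,(w,hh),a=cv2.minAreaRect(X)
        e=np.linalg.svd(X-X.mean(0),full_matrices=False)[2][0]
        print('blob',c[i].round(),s[i,4],'mean',X.mean(0).round(1),'rect',np.round(cn,1),'w %.0f h %.0f a %.1f'%(w,hh,a),'pca %.1f'%np.degrees(np.arctan2(e[1],e[0])),'z50/95',np.percentile(q[:,2],[50,95]).round(1))
    return P,l
E
python3 -c "
from h import *
go(409,374,130,-4.4)"
```

```text
t 0.1 pos [283.1 556.4 244.1] jaw 63.0 wid 1.00 | shift [-6.5  -3.51  3.81] turn z 11.24 (alt -18.76) tiltfix [-0.02 -0.  ] q6 -0.07 F [-0.  -0.2  0.6]
```

```bash
python3 -m jog '[-0.93,-0.5,0.54,0,0,0,1, -0.93,-0.5,0.54,0,0,0,1, -0.93,-0.5,0.54,0,0,0,1, -0.93,-0.5,0.54,0,0,0,1, -0.93,-0.5,0.54,0,0,0,1, -0.93,-0.5,0.54,0,0,0,1, -0.93,-0.5,0.54,0,0,0,1]' && python3 -m jog '[0,0,0,0,0,1,1, 0,0,0,0,0,1,1, 0,0,0,0,0,1,1, 0,0,0,0,0,1,1, 0,0,0,0,0,1,1, 0,0,0,0,0,1,1, 0,0,0,0,0,1,1, 0,0,0,0,0,1,1]' && python3 -m jog '[0,0,0,0,0,1,1, 0,0,0,0,0,1,1, 0,0,0,0,0,1,1, 0,0,0,0,0,0.24,1, 0,0,0,0,0,0,1, 0,0,0,0,0,0,1]'
python3 - <<'E'
from h import *
go(409,374,130,-4.4)
P,l=items(6,12,(330,480,290,460))
p,d,K,W=load('wrist'); cv2.imwrite('pics/w1.png',cv2.cvtColor(p,cv2.COLOR_RGB2BGR))
# handle only
m=l>0; q=P[m]; h=q[(q[:,1]>345)&(q[:,1]<430)]; 
f=np.polyfit(h[:,1],h[:,0],1); print('handle ang',np.degrees(np.arctan2(-1,-f[0])),'x at y374',np.polyval(f,374),'yrange',q[:,1].min(),q[:,1].max())
E
```

```text
time: 0.68
ee_pos: [410.2, 373.3, 130.8]
ee_rot: [[-0.891, 0.453, -0.0], [0.453, 0.891, -0.0], [0.0, -0.001, -1.0]]
force: [-0.6, 0.3, 1.0]
gripper_width: 0.995
time: 1.35
ee_pos: [409.6, 374.5, 131.3]
ee_rot: [[-0.254, 0.967, -0.001], [0.967, 0.254, -0.001], [-0.0, -0.001, -1.0]]
force: [-0.3, 0.8, 0.2]
gripper_width: 0.997
time: 1.85
ee_pos: [409.7, 374.6, 131.5]
ee_rot: [[0.076, 0.997, -0.001], [0.997, -0.076, -0.0], [-0.001, -0.001, -1.0]]
force: [-0.1, -0.2, 0.8]
gripper_width: 0.996
t 1.9 pos [409.7 374.6 131.5] jaw -4.4 wid 1.00 | shift [-0.02 -0.02  0.05] turn z 0.01 (alt -29.99) tiltfix [-0.01  0.  ] q6 0.74 F [-0.1 -0.2  0.8]
blob [385. 131.] 619 mean [467.  428.9] rect [468.7 425.8] w 16 h 68 a 7.4 pca -82.0 z50/95 [13.4 14.1]
blob [323. 206.] 2429 mean [410.  364.2] rect [410.  374.6] w 129 h 41 a 85.7 pca -95.1 z50/95 [11.7 12.3]
handle ang -112.52181632808879 x at y374 415.25812953773914 yrange 308.1434022790923 459.9780912502765
```

View pics/w1.png

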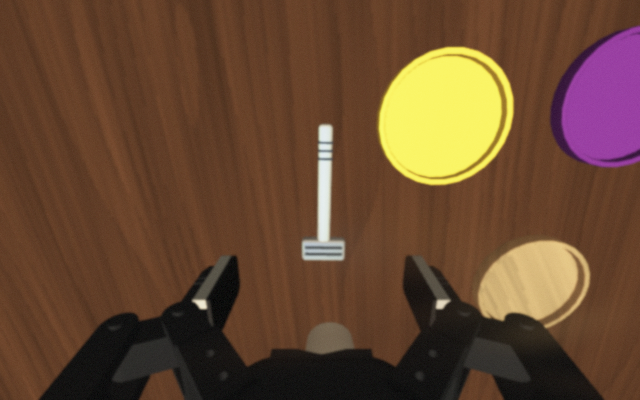

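The wrist view shows the razor centred between the jaws, with its head at (323,250) and handle up to (325,127). The yellow dish at (445,115) is clear. Measured centre is (410,374.6). Descending to grasp.

```bash
python3 -m jog '[0,0,0.9,0,0,0,0, 0,0,0.9,0,0,0,0, 0,0,0.9,0,0,0,0, 0,0,0.5,0,0,0,0, 0,0,0.3,0,0,0,0, 0,0,0.27,0,0,0,0, 0,0,0,0,0,0,0]' 30 && python3 -m jog '[0,0,0,0,0,0,-1, 0,0,0,0,0,0,-1, 0,0,0,0,0,0,-1, 0,0,0,0,0,0,-1, 0,0,0,0,0,0,-1, 0,0,0,0,0,0,-1]' 30
```

```text
time: 2.48
ee_pos: [409.3, 374.3, 17.5]
ee_rot: [[0.077, 0.997, -0.002], [0.997, -0.077, -0.001], [-0.002, -0.002, -1.0]]
force: [-0.4, -0.0, -0.4]
gripper_width: 0.5
time: 2.98
ee_pos: [411.0, 375.7, 20.2]
ee_rot: [[0.077, 0.997, 0.002], [0.997, -0.077, 0.002], [0.002, 0.002, -1.0]]
force: [-0.5, -0.9, 6.2]
gripper_width: 0.128
```

```bash
python3 -m jog '[0,0,-0.3,0,0,0,-1, 0,0,-0.9,0,0,0,-1, 0,0,-0.9,0,0,0,-1, 0,0,-0.9,0,0,0,-1, 0,0,-0.9,0,0,0,-1, 0,0,-0.5,0,0,0,-1, 0,0,0,0,0,0,-1]'
python3 - <<'E'
from h import *
c,s=np.cos(np.radians(99.6-180)),np.sin(np.radians(99.6-180))
# tray x axis = dir -80.4deg ; y axis = 9.6deg
yx=np.array([np.cos(np.radians(9.5)),np.sin(np.radians(9.5))])
for k in (28,-28): print(k,np.array([593.6,-249.5])+k*yx)
g=np.array([593.6,-249.5])-28*yx
go(g[0],g[1],150,9.5)
E
```

```text
time: 3.57
ee_pos: [412.2, 376.6, 155.3]
ee_rot: [[0.077, 0.997, 0.006], [0.997, -0.077, 0.005], [0.005, 0.006, -1.0]]
force: [0.7, 1.0, -0.5]
gripper_width: 0.127
28 [ 621.21599684 -244.87866704]
-28 [ 565.98400316 -254.12133296]
t 3.6 pos [412.2 376.6 155.3] jaw -4.4 wid 0.13 | shift [-20.57   6.73   0.1 ] turn z -2.32 (alt 27.68) tiltfix [ 0.06 -0.05] q6 0.74 F [ 0.7  1.  -0.5]
```

```bash
python3 -m jog '[-0.94,0.31,0,0,0,0,-1, -0.94,0.31,0,0,0,0,-1, -0.94,0.31,0,0,0,0,-1, -0.94,0.31,0,0,0,0,-1, -0.94,0.31,0,0,0,0,-1, -0.94,0.31,0,0,0,0,-1, -0.94,0.31,0,0,0,0,-1, -0.94,0.31,0,0,0,0,-1]' && python3 -m jog '[-0.94,0.31,0,0,0,0,-1, -0.94,0.31,0,0,0,0,-1, -0.94,0.31,0,0,0,0,-1, -0.94,0.31,0,0,0,0,-1, -0.94,0.31,0,0,0,0,-1, -0.94,0.31,0,0,0,0,-1, -0.94,0.31,0,0,0,0,-1, -0.94,0.31,0,0,0,0,-1]' && python3 -m jog '[-0.94,0.31,0,0,0,0,-1, -0.94,0.31,0,0,0,0,-1, -0.94,0.31,0,0,0,0,-1, -0.94,0.31,0,0,0,0,-1, -0.94,0.31,0,0,0,0,-1, -0.9,0.28,0,0,0,0,-1, 0,0,0,0,0,-1,-1, 0,0,0,0,0,-1,-1]' && python3 -m jog '[0,0,0,0,0,-0.32,-1, 0,0,0,0,0,0,-1, 0,0,0,0,0,0,-1]'
python3 - <<'E'
from h import *
go(566,-254,23,9.5)
p,d,K,W=snap('wrist','w2.png')
E
```

```text
time: 4.23
ee_pos: [465.4, 142.5, 149.2]
ee_rot: [[0.077, 0.997, -0.003], [0.997, -0.077, -0.001], [-0.001, -0.003, -1.0]]
force: [-0.3, 0.5, -1.0]
gripper_width: 0.124
time: 4.9
ee_pos: [522.2, -87.6, 149.1]
ee_rot: [[0.077, 0.997, -0.003], [0.997, -0.077, 0.001], [0.001, -0.003, -1.0]]
force: [-0.1, 0.2, -0.8]
gripper_width: 0.127
time: 5.57
ee_pos: [564.3, -259.7, 148.7]
ee_rot: [[-0.134, 0.991, -0.003], [0.991, 0.134, 0.001], [0.002, -0.002, -1.0]]
force: [-0.3, 0.8, -0.5]
gripper_width: 0.124
time: 5.82
ee_pos: [564.3, -257.7, 149.1]
ee_rot: [[-0.164, 0.986, -0.003], [0.986, 0.164, 0.001], [0.002, -0.002, -1.0]]
force: [0.4, 0.3, -1.2]
gripper_width: 0.13
t 5.8 pos [ 564.3 -257.7  149.1] jaw 9.4 wid 0.13 | shift [0.1  0.09 4.2 ] turn z -0.01 (alt 29.99) tiltfix [-0.02 -0.02] q6 -0.66 F [ 0.4  0.3 -1.2]
```

View pics/w2.png

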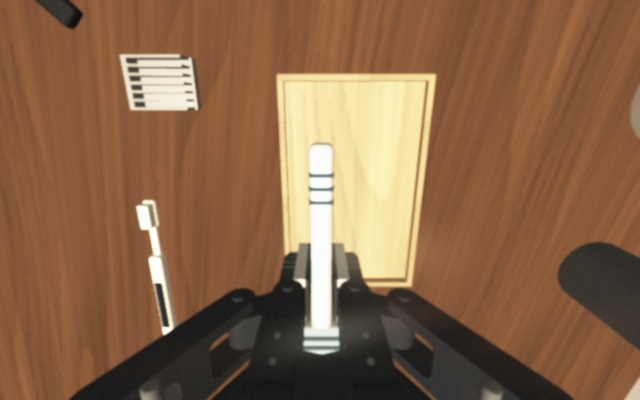

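The razor is held straight at (321,145–345) and lies parallel to the tray, above its left half (the tray spans 280–432). Lowering it.

```bash
python3 -m jog '[0.05,0.05,0.9,0,0,0,-1, 0.05,0.04,0.9,0,0,0,-1, 0,0,0.9,0,0,0,-1, 0,0,0.5,0,0,0,-1, 0,0,0.4,0,0,0,-1, 0,0,0.3,0,0,0,-1, 0,0,0.2,0,0,0,-1, 0,0,0,0,0,0,-1]' && python3 -m jog '[0,0,0.05,0,0,0,-1, 0,0,0,0,0,0,-1, 0,0,0,0,0,0,-1]'
```

```text
time: 6.53
ee_pos: [567.1, -254.5, 26.8]
ee_rot: [[-0.165, 0.986, -0.001], [0.986, 0.165, 0.001], [0.001, -0.001, -1.0]]
force: [0.2, 0.9, -1.1]
gripper_width: 0.129
time: 6.78
ee_pos: [568.4, -255.3, 27.4]
ee_rot: [[-0.165, 0.986, 0.002], [0.986, 0.165, -0.001], [-0.001, 0.002, -1.0]]
force: [0.5, 0.7, 0.3]
gripper_width: 0.128
```

```bash
python3 -m jog '[0,0,0.1,0,0,0,-1, 0,0,0,0,0,0,-1, 0,0,0,0,0,0,-0.35, 0,0,0,0,0,0,-0.35, 0,0,0,0,0,0,-0.35, 0,0,0,0,0,0,-0.35]' && python3 -m jog '[0,0,-0.3,0,0,0,-0.35, 0,0,-0.9,0,0,0,-0.35, 0,0,-0.9,0,0,0,-0.35, 0,0,-0.9,0,0,0,-0.35, 0,0,-0.9,0,0,0,-0.35, 0,0,0,0,0,0,-0.35]'
python3 - <<'E'
from h import *
go(407.8,-377.1,130,8.2)
E
```

```text
time: 7.28
ee_pos: [567.4, -254.7, 23.2]
ee_rot: [[-0.165, 0.986, -0.0], [0.986, 0.165, 0.0], [0.0, -0.0, -1.0]]
force: [0.1, 0.3, -0.7]
gripper_width: 0.325
time: 7.78
ee_pos: [571.8, -257.0, 147.7]
ee_rot: [[-0.165, 0.986, 0.011], [0.986, 0.165, -0.006], [-0.008, 0.01, -1.0]]
force: [0.9, -1.2, 0.6]
gripper_width: 0.326
t 7.8 pos [ 571.8 -257.   147.7] jaw 9.5 wid 0.33 | shift [-3.04 -6.06  0.55] turn z 0.22 (alt -29.78) tiltfix [0.09 0.07] q6 -0.66 F [ 0.9 -1.2  0.6]
```

```bash
python3 -m jog '[-0.43,-0.86,0.08,0,0,0,0, -0.43,-0.86,0.08,0,0,0,0, -0.43,-0.86,0.08,0,0,0,0, -0.43,-0.86,0.08,0,0,0,0, -0.43,-0.86,0.08,0,0,0,0, -0.43,-0.86,0.08,0,0,0.2,0, -0.43,-0.86,0.08,0,0,0,0, 0,0,0,0,0,0,0]' && python3 -m jog '[0,0,0,0,0,0,0, 0,0,0,0,0,0,0]'
python3 - <<'E'
from h import *
P,l=items(6,13,(330,480,-480,-290))
go(407.8,-377.1,130,8.2)
snap('top','top1.png')
E
```

```text
time: 8.45
ee_pos: [399.9, -374.9, 122.8]
ee_rot: [[-0.141, 0.99, -0.003], [0.99, 0.141, 0.0], [0.001, -0.003, -1.0]]
force: [0.4, 0.7, -0.6]
gripper_width: 0.501
time: 8.62
ee_pos: [404.2, -373.1, 123.6]
ee_rot: [[-0.144, 0.99, 0.001], [0.99, 0.144, 0.0], [0.0, 0.001, -1.0]]
force: [-0.5, -0.3, 0.5]
gripper_width: 0.499
blob [322. 206.] 2181 mean [ 405.  -380.4] rect [ 405.3 -381.2] w 13 h 166 a 8.1 pca -81.8 z50/95 [12.9 16. ]
t 8.7 pos [ 404.7 -372.9  123.7] jaw 8.3 wid 0.50 | shift [-0.15  0.08 -0.21] turn z 0.02 (alt -29.98) tiltfix [0.01 0.  ] q6 -0.97 F [ 0.2  0.2 -0.5]
```

View pics/top1.png

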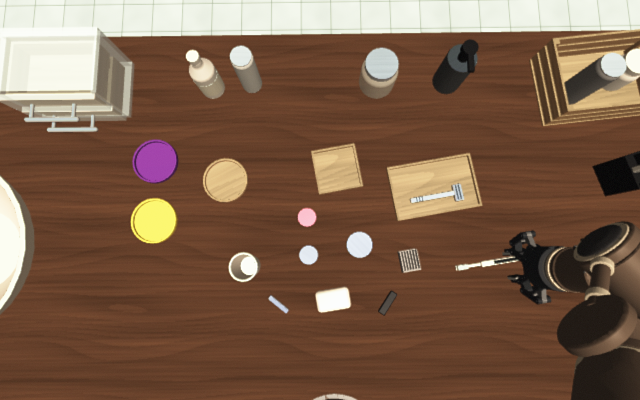

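The razor lies in the oblong tray at (437,195) and nothing else has moved. Next is the brush.

```bash
python3 -m jog '[-0.18,0.05,0.9,0,0,0,0, 0,0,0.9,0,0,0,0, 0,0,0.8,0,0,0,0, 0,0,0.5,0,0,0,0, 0,0,0.22,0,0,0,0, 0,0,0.2,0,0,0,0, 0,0,0,0,0,0,0]' 30 && python3 -m jog '[0,0,0,0,0,0,-1, 0,0,0,0,0,0,-1, 0,0,0,0,0,0,-1, 0,0,0,0,0,0,-1, 0,0,0,0,0,0,-1, 0,0,0,0,0,0,-1]' 30 && python3 -m jog '[0,0,-0.3,0,0,0,-1, 0,0,-0.9,0,0,0,-1, 0,0,-0.9,0,0,0,-1, 0,0,-0.9,0,0,0,-1, 0,0,-0.9,0,0,0,-1, 0,0,-0.3,0,0,0,-1, 0,0,0,0,0,0,-1, 0,0,0,0,0,0,-1]'
python3 - <<'E'
from h import *
go(621,-245,150,9.5)
E
```

```text
time: 9.3
ee_pos: [406.6, -377.6, 17.2]
ee_rot: [[-0.146, 0.989, -0.001], [0.989, 0.146, 0.001], [0.001, -0.001, -1.0]]
force: [-0.5, -0.0, 0.9]
gripper_width: 0.502
time: 9.8
ee_pos: [407.3, -379.3, 19.3]
ee_rot: [[-0.144, 0.99, 0.002], [0.99, 0.144, -0.002], [-0.002, 0.002, -1.0]]
force: [1.2, 0.1, 5.9]
gripper_width: 0.139
time: 10.47
ee_pos: [405.9, -378.1, 143.6]
ee_rot: [[-0.144, 0.99, -0.0], [0.99, 0.144, 0.0], [0.0, -0.0, -1.0]]
force: [-0.1, 0.7, -0.7]
gripper_width: 0.141
t 10.5 pos [ 405.9 -378.1  143.6] jaw 8.3 wid 0.14 | shift [ 3.36  7.73 -0.21] turn z -0.20 (alt 29.80) tiltfix [-0. -0.] q6 -0.97 F [-0.1  0.7 -0.7]
```

```bash
python3 -m jog '[0.42,0.96,0,0,0,0,-1, 0.42,0.96,0,0,0,0,-1, 0.42,0.96,0,0,0,0,-1, 0.42,0.96,0,0,0,0,-1, 0.42,0.96,0,0,0,0,-1, 0.42,0.96,0,0,0,0,-1, 0.42,0.96,0,0,0,0,-1, 0.42,0.96,0,0,0,-0.2,-1]' && python3 -m jog '[0,0.05,0,0,0,0,-1, 0,0,0,0,0,0,-1, 0,0,0,0,0,0,-1]'
python3 - <<'E'
from h import *
go(621,-245,24,9.5)
p,d,K,W=snap('wrist','w3.png')
E
```

```text
time: 11.13
ee_pos: [618.8, -243.4, 140.1]
ee_rot: [[-0.166, 0.986, -0.005], [0.986, 0.166, 0.002], [0.003, -0.005, -1.0]]
force: [0.4, -0.1, -0.6]
gripper_width: 0.139
time: 11.38
ee_pos: [619.2, -244.4, 141.0]
ee_rot: [[-0.166, 0.986, -0.005], [0.986, 0.166, 0.002], [0.002, -0.005, -1.0]]
force: [-0.2, -0.3, -0.1]
gripper_width: 0.143
t 11.4 pos [ 619.2 -244.4  141. ] jaw 9.5 wid 0.14 | shift [-0.04  0.07  3.9 ] turn z 0.01 (alt -29.99) tiltfix [-0.04 -0.02] q6 -0.61 F [-0.2 -0.3 -0.1]
```

View pics/w3.png

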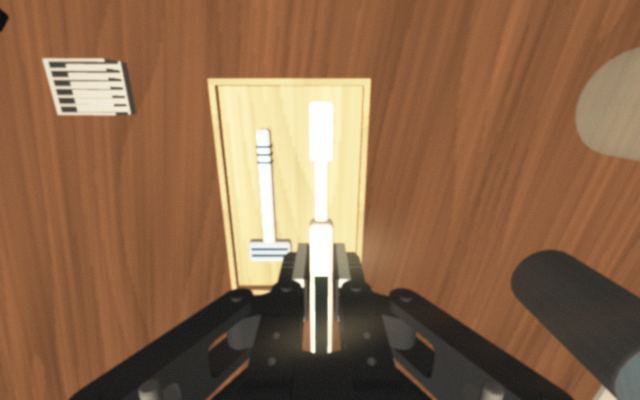

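The brush is straight at (320,105–350), and the razor lies at (267,130–260), on the tray's left side. Lowering.

```bash
python3 -m jog '[0,0.03,0.9,0,0,0,-1, 0,0,0.9,0,0,0,-1, 0,0,0.9,0,0,0,-1, 0,0,0.5,0,0,0,-1, 0,0,0.3,0,0,0,-1, 0,0,0.2,0,0,0,-1, 0,0,0.2,0,0,0,-1, 0,0,0,0,0,0,-1]' && python3 -m jog '[0,0,0,0,0,0,-1, 0,0,0,0,0,0,-0.35, 0,0,0,0,0,0,-0.35, 0,0,0,0,0,0,-0.35, 0,0,0,0,0,0,-0.35]' && python3 -m jog '[0,0,-0.3,0,0,0,-0.35, 0,0,-0.9,0,0,0,-0.35, 0,0,-0.9,0,0,0,-0.35, 0,0,-0.9,0,0,0,-0.35, 0,0,-0.9,0,0,0,-0.35, 0,0,0,0,0,0,-0.35, 0,0,0,0,0,0,-0.35]'
python3 - <<'E'
from h import *
go(412.5,-181.5,130,-80.4)
E
```

```text
time: 12.1
ee_pos: [622.0, -245.3, 26.7]
ee_rot: [[-0.165, 0.986, -0.0], [0.986, 0.165, -0.0], [-0.0, -0.0, -1.0]]
force: [0.2, 0.1, -0.3]
gripper_width: 0.14
time: 12.52
ee_pos: [622.6, -245.1, 27.7]
ee_rot: [[-0.165, 0.986, 0.001], [0.986, 0.165, -0.001], [-0.001, 0.001, -1.0]]
force: [0.1, -0.2, 0.2]
gripper_width: 0.32
time: 13.1
ee_pos: [624.0, -245.8, 147.6]
ee_rot: [[-0.165, 0.986, 0.006], [0.986, 0.165, -0.003], [-0.004, 0.005, -1.0]]
force: [-0.2, -0.9, -0.1]
gripper_width: 0.328
t 13.1 pos [ 624.  -245.8  147.6] jaw 9.5 wid 0.33 | shift [ 3.28 -6.6   0.54] turn z 14.99 (alt -15.01) tiltfix [0.05 0.03] q6 -0.61 F [-0.2 -0.9 -0.1]
```

```bash
python3 -m jog '[0.47,-0.94,0.07,0,0,0,1, 0.47,-0.94,0.07,0,0,0,1, 0.47,-0.94,0.07,0,0,0,1, 0.47,-0.94,0.07,0,0,0,1, 0.47,-0.94,0.07,0,0,0,1, 0.47,-0.94,0.07,0,0,0,1, 0.46,-0.94,0.07,0,0,0,1]' && python3 -m jog '[0,0,0,0,0,1,1, 0,0,0,0,0,1,1, 0,0,0,0,0,1,1, 0,0,0,0,0,1,1, 0,0,0,0,0,1,1, 0,0,0,0,0,1,1, 0,0,0,0,0,1,1, 0,0,0,0,0,1,1]' && python3 -m jog '[0,0,0,0,0,1,1, 0,0,0,0,0,1,1, 0,0,0,0,0,1,1, 0,0,0,0,0,1,1, 0,0,0,0,0,1,1, 0,0,0,0,0,1,1, 0,0,0,0,0,1,1, 0,0,0,0,0,0,1]' && python3 -m jog '[0,0,0,0,0,0,1, 0,0,0,0,0,0,1]'
python3 - <<'E'
from h import *
items(8,24,(370,460,-225,-140))
go(412.5,-181.5,130,-80.4)
p,d,K,W=load('wrist'); cv2.imwrite('pics/w4.png',cv2.cvtColor(p,cv2.COLOR_RGB2BGR))
E
```

```text
time: 13.68
ee_pos: [408.3, -179.1, 127.6]
ee_rot: [[-0.165, 0.986, -0.003], [0.986, 0.165, 0.002], [0.002, -0.003, -1.0]]
force: [-0.6, -0.5, -0.2]
gripper_width: 0.999
time: 14.35
ee_pos: [409.8, -179.7, 127.9]
ee_rot: [[0.626, 0.779, -0.003], [0.779, -0.626, 0.002], [-0.001, -0.003, -1.0]]
force: [-0.5, 0.2, 0.2]
gripper_width: 0.995
time: 15.02
ee_pos: [409.9, -179.8, 128.0]
ee_rot: [[0.987, 0.164, -0.003], [0.164, -0.987, 0.001], [-0.002, -0.002, -1.0]]
force: [-0.3, 0.7, -0.0]
gripper_width: 0.999
time: 15.18
ee_pos: [410.5, -180.1, 128.6]
ee_rot: [[0.986, 0.167, -0.001], [0.167, -0.986, 0.001], [-0.001, -0.001, -1.0]]
force: [0.1, 0.6, -0.9]
gripper_width: 1.001
blob [326. 199.] 2223 mean [ 413.7 -183.9] rect [ 414.2 -183.4] w 53 h 42 a 9.3 pca -172.8 z50/95 [20.3 24. ]
t 15.2 pos [ 410.7 -180.2  128.7] jaw -80.4 wid 1.00 | shift [ 0.05  0.05 -0.04] turn z 0.00 (alt -30.00) tiltfix [-0.01  0.01] q6 0.89 F [-0.8  0.2 -0.1]
```

View pics/w4.png

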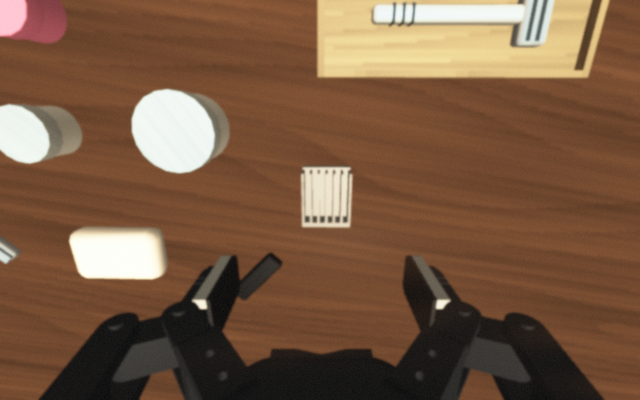

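The comb is centred at (326,198) between the open jaws, and measures 53 x 42 mm at 9.3 degrees, as it should. Grasping it across its 42 mm side.

```bash
python3 -m jog '[0.06,0.09,0.9,0,0,0,1, 0,0,0.9,0,0,0,1, 0,0,0.9,0,0,0,1, 0,0,0.5,0,0,0,1, 0,0,0.3,0,0,0,1, 0,0,0.26,0,0,0,1, 0,0,0,0,0,0,1]' 30 && python3 -m jog '[0,0,0,0,0,0,-1, 0,0,0,0,0,0,-1, 0,0,0,0,0,0,-1, 0,0,0,0,0,0,-1, 0,0,0,0,0,0,-1, 0,0,0,0,0,0,-1]' 30 && python3 -m jog '[0,0,-0.3,0,0,0,-1, 0,0,-0.9,0,0,0,-1, 0,0,-0.9,0,0,0,-1, 0,0,-0.9,0,0,0,-1, 0,0,-0.9,0,0,0,-1, 0,0,-0.3,0,0,0,-1, 0,0,0,0,0,0,-1, 0,0,0,0,0,0,-1]'
python3 - <<'E'
from h import *
go(641.3,-12.3,140,-80.4)
E
```

```text
time: 15.82
ee_pos: [412.6, -182.5, 15.3]
ee_rot: [[0.986, 0.166, -0.002], [0.166, -0.986, 0.001], [-0.002, -0.001, -1.0]]
force: [0.2, -0.2, 0.2]
gripper_width: 1.001
time: 16.32
ee_pos: [414.4, -183.4, 17.5]
ee_rot: [[0.986, 0.165, 0.002], [0.165, -0.986, -0.001], [0.002, 0.002, -1.0]]
force: [-0.5, 0.5, 6.9]
gripper_width: 0.489
time: 16.98
ee_pos: [413.1, -182.7, 142.3]
ee_rot: [[0.986, 0.165, 0.0], [0.165, -0.986, -0.0], [0.0, 0.0, -1.0]]
force: [0.3, 0.1, -1.2]
gripper_width: 0.487
t 17.0 pos [ 413.1 -182.7  142.3] jaw -80.5 wid 0.49 | shift [ 8.44 -4.35  0.08] turn z -0.02 (alt 29.98) tiltfix [ 0. -0.] q6 0.89 F [ 0.3  0.1 -1.2]
```

```bash
python3 -m jog '[0.94,-0.48,0,0,0,0,-1, 0.94,-0.48,0,0,0,0,-1, 0.94,-0.48,0,0,0,0,-1, 0.94,-0.48,0,0,0,0,-1, 0.94,-0.48,0,0,0,0,-1, 0.94,-0.48,0,0,0,0,-1, 0.94,-0.48,0,0,0,0,-1, 0.94,-0.48,0,0,0,0,-1]' && python3 -m jog '[0.92,-0.5,0,0,0,0,-1, 0,0,0,0,0,0,-1, 0,0,0,0,0,0,-1, 0,0,0,0,0,0,-1]'
python3 - <<'E'
from h import *
go(641.3,-12.3,22,-80.4)
p,d,K,W=snap('wrist','w5.png')
E
```

```text
time: 17.65
ee_pos: [615.7, -30.6, 138.8]
ee_rot: [[0.986, 0.165, -0.006], [0.165, -0.986, 0.001], [-0.006, -0.002, -1.0]]
force: [-0.4, -0.4, -0.8]
gripper_width: 0.487
time: 17.98
ee_pos: [639.3, -12.6, 139.5]
ee_rot: [[0.986, 0.166, -0.006], [0.166, -0.986, 0.0], [-0.006, -0.001, -1.0]]
force: [-0.1, 0.2, -1.1]
gripper_width: 0.484
t 18.0 pos [639.3 -12.6 139.5] jaw -80.5 wid 0.48 | shift [0.09 0.01 3.91] turn z -0.01 (alt 29.99) tiltfix [-0.01  0.05] q6 1.32 F [-0.1  0.2 -1.1]
```

View pics/w5.png

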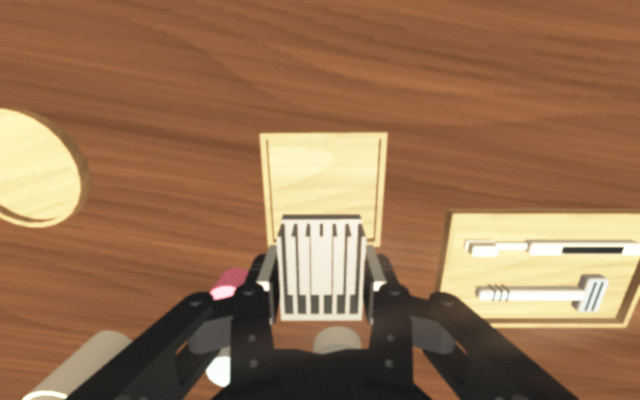

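The comb is held straight above the square tray, and the brush (460–640,248) and razor (480–605,293) both lie inside the oblong tray. Lowering.

```bash
python3 -m jog '[0.04,0,0.9,0,0,0,-1, 0,0,0.9,0,0,0,-1, 0,0,0.9,0,0,0,-1, 0,0,0.5,0,0,0,-1, 0,0,0.3,0,0,0,-1, 0,0,0.2,0,0,0,-1, 0,0,0.2,0,0,0,-1, 0,0,0,0,0,0,-1]' && python3 -m jog '[0,0,0.06,0,0,0,-1, 0,0,0,0,0,0,0.3, 0,0,0,0,0,0,0.3, 0,0,0,0,0,0,0.3, 0,0,0,0,0,0,0.3]' && python3 -m jog '[0,0,-0.3,0,0,0,0.3, 0,0,-0.9,0,0,0,0.3, 0,0,-0.9,0,0,0,0.3, 0,0,-0.9,0,0,0,0.3, 0,0,-0.9,0,0,0,0.3, 0,0,0,0,0,0,0.3, 0,0,0,0,0,0,0.3]'
python3 - <<'E'
from h import *
go(453.4,-61,130,-80.4)
E
```

```text
time: 18.7
ee_pos: [642.8, -12.7, 25.3]
ee_rot: [[0.986, 0.165, 0.0], [0.165, -0.986, -0.0], [0.0, 0.0, -1.0]]
force: [0.1, -0.1, -0.2]
gripper_width: 0.48
time: 19.12
ee_pos: [643.3, -12.4, 24.3]
ee_rot: [[0.986, 0.165, 0.001], [0.165, -0.986, -0.0], [0.001, 0.0, -1.0]]
force: [-0.0, 0.9, 0.6]
gripper_width: 0.646
time: 19.7
ee_pos: [644.9, -12.5, 144.2]
ee_rot: [[0.986, 0.165, 0.006], [0.165, -0.986, -0.001], [0.006, 0.002, -1.0]]
force: [-1.0, -0.2, -0.5]
gripper_width: 0.651
t 19.7 pos [644.9 -12.5 144.2] jaw -80.5 wid 0.65 | shift [-6.57  0.54  0.43] turn z -0.01 (alt 29.99) tiltfix [ 0.02 -0.06] q6 1.32 F [-1.  -0.2 -0.5]
```

```bash
python3 -m jog '[-0.93,0.08,0,0,0,0,1, -0.93,0.08,0,0,0,0,1, -0.93,0.08,0,0,0,0,1, -0.93,0.08,0,0,0,0,1, -0.93,0.08,0,0,0,0,1, -0.93,0.08,0,0,0,0,1, -0.93,0.06,0,0,0,0,1, 0,0,0,0,0,0,1]' && python3 -m jog '[0,0,0,0,0,0,1, 0,0,0,0,0,0,1]'
python3 - <<'E'
from h import *
items(37,42,(400,500,-120,0))
go(453.4,-61,25,-80.4)
E
```

```text
time: 20.37
ee_pos: [445.0, -60.1, 137.6]
ee_rot: [[0.986, 0.164, -0.011], [0.164, -0.986, 0.002], [-0.011, -0.004, -1.0]]
force: [-0.5, 1.4, -0.2]
gripper_width: 0.997
time: 20.53
ee_pos: [453.0, -60.6, 140.3]
ee_rot: [[0.986, 0.165, 0.0], [0.165, -0.986, 0.0], [0.0, -0.0, -1.0]]
force: [-0.4, -0.3, -0.1]
gripper_width: 0.998
blob [323. 205.] 3764 mean [452.7 -62.6] rect [452.1 -62.6] w 60 h 59 a 9.5 pca -170.2 z50/95 [41.9 42.3]
t 20.6 pos [453.7 -60.6 140.6] jaw -80.5 wid 1.00 | shift [-0.01  0.01  3.85] turn z -0.02 (alt 29.98) tiltfix [ 0.   -0.01] q6 1.18 F [ 0.5 -0.2  0.3]
```

```bash
python3 -m jog '[0,0.04,0.9,0,0,0,1, 0,0,0.9,0,0,0,1, 0,0,0.9,0,0,0,1, 0,0,0.5,0,0,0,1, 0,0,0.3,0,0,0,1, 0,0,0.25,0,0,0,1, 0,0,0.2,0,0,0,1, 0,0,0,0,0,0,1]' 40 && python3 -m jog '[0,0,0,0,0,0,-1, 0,0,0,0,0,0,-1, 0,0,0,0,0,0,-1, 0,0,0,0,0,0,-1, 0,0,0,0,0,0,-1]' 40 && python3 -m jog '[0,0,-0.3,0,0,0,-1, 0,0,-0.9,0,0,0,-1, 0,0,-0.9,0,0,0,-1, 0,0,-0.9,0,0,0,-1, 0,0,-0.9,0,0,0,-1, 0,0,-0.9,0,0,0,-1, 0,0,0,0,0,0,-1, 0,0,0,0,0,0,-1]'
python3 - <<'E'
from h import *
go(615.3,263,150,-80.4)
E
```

```text
time: 21.25
ee_pos: [453.3, -61.7, 21.5]
ee_rot: [[0.986, 0.165, -0.001], [0.165, -0.986, 0.0], [-0.001, -0.0, -1.0]]
force: [-0.9, 0.4, -0.5]
gripper_width: 1.001
time: 21.67
ee_pos: [454.2, -62.1, 23.2]
ee_rot: [[0.986, 0.165, 0.003], [0.165, -0.986, -0.001], [0.002, 0.001, -1.0]]
force: [-1.0, 0.3, 5.1]
gripper_width: 0.69
time: 22.33
ee_pos: [454.1, -62.1, 167.9]
ee_rot: [[0.986, 0.165, 0.004], [0.165, -0.986, -0.001], [0.004, 0.002, -1.0]]
force: [0.2, 0.4, -1.2]
gripper_width: 0.689
t 22.3 pos [454.1 -62.1 167.9] jaw -80.5 wid 0.69 | shift [ 7.09 -9.8   0.61] turn z -0.02 (alt 29.98) tiltfix [ 0.02 -0.04] q6 1.17 F [ 0.2  0.4 -1.2]
```

```bash
python3 -m jog '[0.645,-0.89,0,0,0,0,-1, 0.645,-0.89,0,0,0,0,-1, 0.645,-0.89,0,0,0,0,-1, 0.645,-0.89,0,0,0,0,-1, 0.645,-0.89,0,0,0,0,-1, 0.645,-0.89,0,0,0,0,-1, 0.645,-0.89,0,0,0,0,-1, 0.645,-0.89,0,0,0,0,-1]' && python3 -m jog '[0.645,-0.89,0,0,0,0,-1, 0.645,-0.89,0,0,0,0,-1, 0.645,-0.9,0,0,0,0,-1, 0,0,0,0,0,0,-1, 0,0,0,0,0,0,-1, 0,0,0,0,0,0,-1]'
python3 - <<'E'
from h import *
go(615.3,263,27,-80.4)
p,d,K,W=snap('wrist','w6.png')
E
```

```text
time: 23.0
ee_pos: [568.8, 175.5, 163.2]
ee_rot: [[0.986, 0.165, -0.005], [0.165, -0.986, -0.001], [-0.005, 0.0, -1.0]]
force: [0.9, -0.5, -1.3]
gripper_width: 0.69
time: 23.5
ee_pos: [612.4, 262.5, 163.3]
ee_rot: [[0.986, 0.166, -0.005], [0.166, -0.986, -0.002], [-0.005, 0.001, -1.0]]
force: [0.3, -1.4, -0.9]
gripper_width: 0.689
t 23.5 pos [612.4 262.5 163.3] jaw -80.5 wid 0.69 | shift [ 0.12 -0.01  4.54] turn z -0.01 (alt 29.99) tiltfix [0.01 0.05] q6 1.74 F [ 0.3 -1.4 -0.9]
```

View pics/w6.png

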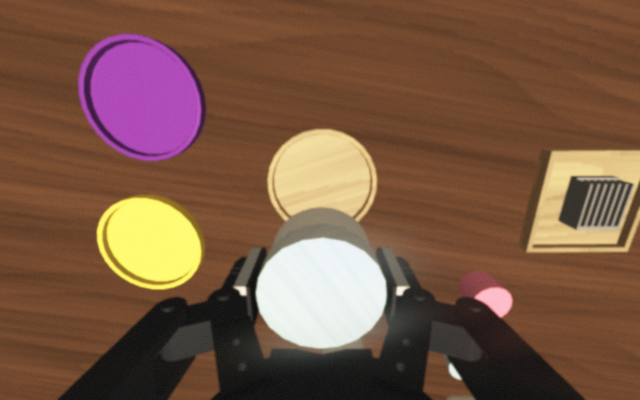

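The jar is over the bamboo dish (322,178), and the comb sits inside the square tray (595,203). Lowering.

```bash
python3 -m jog '[0.08,0,0.9,0,0,0,-1, 0,0,0.9,0,0,0,-1, 0,0,0.9,0,0,0,-1, 0,0,0.9,0,0,0,-1, 0,0,0.4,0,0,0,-1, 0,0,0.3,0,0,0,-1, 0,0,0.2,0,0,0,-1, 0,0,0,0,0,0,-1]' && python3 -m jog '[0,0,0.05,0,0,0,-1, 0,0,0,0,0,0,-1, 0,0,0,0,0,0,-1]'
python3 -c "
from h import *
go(615.3,263,27,-80.4)"
```

```text
time: 24.22
ee_pos: [616.5, 263.1, 30.6]
ee_rot: [[0.986, 0.165, -0.001], [0.165, -0.986, -0.0], [-0.001, 0.0, -1.0]]
force: [0.3, 0.2, -1.1]
gripper_width: 0.694
time: 24.47
ee_pos: [617.9, 264.2, 31.2]
ee_rot: [[0.986, 0.165, 0.003], [0.165, -0.986, 0.001], [0.003, -0.001, -1.0]]
force: [-0.1, -0.2, -0.8]
gripper_width: 0.69
t 24.5 pos [617.9 264.2  31.2] jaw -80.5 wid 0.69 | shift [-0.09  0.03  0.14] turn z -0.02 (alt 29.98) tiltfix [-0.   -0.03] q6 1.74 F [-0.1 -0.2 -0.8]
```

```bash
python3 -m jog '[-0.05,0,0.08,0,0,0,-1, 0,0,0.06,0,0,0,-1, 0,0,0,0,0,0,-1, 0,0,0,0,0,0,1, 0,0,0,0,0,0,1, 0,0,0,0,0,0,1, 0,0,0,0,0,0,1]' && python3 -m jog '[0,0,-0.3,0,0,0,1, 0,0,-0.9,0,0,0,1, 0,0,-0.9,0,0,0,1, 0,0,-0.9,0,0,0,1, 0,0,-0.9,0,0,0,1, 0,0,-0.4,0,0,0,1, 0,0,0,0,0,0,1, 0,0,0,0,0,0,1]' && python3 -m jog '[0,0,0,0,0,0,1, 0,0,0,0,0,0,1, 0,0,0,0,0,0,1]'
python3 - <<'E'
from h import *
items(41,47,(560,670,210,320))
go(431.4,58.5,140,-80.4)
E
```

```text
time: 25.05
ee_pos: [615.1, 263.4, 25.2]
ee_rot: [[0.986, 0.165, -0.0], [0.165, -0.986, -0.0], [-0.0, 0.0, -1.0]]
force: [-0.0, -0.0, 0.8]
gripper_width: 0.997
time: 25.72
ee_pos: [615.5, 263.5, 154.9]
ee_rot: [[0.986, 0.165, 0.001], [0.165, -0.986, 0.0], [0.001, -0.0, -1.0]]
force: [-0.2, 0.1, -1.2]
gripper_width: 1.002
time: 25.97
ee_pos: [613.8, 262.9, 151.8]
ee_rot: [[0.986, 0.165, -0.004], [0.165, -0.986, -0.001], [-0.004, 0.001, -1.0]]
force: [-1.2, -0.3, -0.5]
gripper_width: 0.999
blob [320. 199.] 3623 mean [615.1 264.1] rect [614.3 263.8] w 59 h 59 a 51.2 pca -173.3 z50/95 [46.8 47.3]
t 26.0 pos [614.1 263.  152.2] jaw -80.5 wid 1.00 | shift [-7.13  5.72  0.43] turn z -0.02 (alt 29.98) tiltfix [0.01 0.03] q6 1.74 F [-0.6 -0.3  0.7]
```

The jar stands in the dish with its lid at 47 mm and its centre within 1 mm of the dish. Next is the small jar.

```bash
python3 -m jog '[-0.79,0.635,0,0,0,0,1, -0.79,0.635,0,0,0,0,1, -0.79,0.635,0,0,0,0,1, -0.79,0.635,0,0,0,0,1, -0.79,0.635,0,0,0,0,1, -0.79,0.635,0,0,0,0,1, -0.79,0.635,0,0,0,0,1, -0.79,0.635,0,0,0,0,1]' && python3 -m jog '[-0.81,0.64,0.4,0,0,0,1, 0,0,0,0,0,0,1, 0,0,0,0,0,0,1, 0,0,0,0,0,0,1]'
python3 - <<'E'
from h import *
items(29,34,(390,480,15,100))
go(431.4,58.5,19,-80.4)
p,d,K,W=load('wrist'); cv2.imwrite('pics/w7.png',cv2.cvtColor(p,cv2.COLOR_RGB2BGR))
E
```

```text
time: 26.68
ee_pos: [451.9, 80.9, 153.7]
ee_rot: [[0.986, 0.165, -0.001], [0.165, -0.986, -0.0], [-0.001, -0.0, -1.0]]
force: [0.6, -0.4, 1.4]
gripper_width: 1.001
time: 27.02
ee_pos: [433.3, 59.0, 142.5]
ee_rot: [[0.986, 0.164, 0.001], [0.164, -0.986, 0.0], [0.001, -0.0, -1.0]]
force: [-0.4, -0.3, 0.7]
gripper_width: 0.997
blob [323. 205.] 1859 mean [429.8  56.8] rect [429.4  56.9] w 44 h 43 a 9.5 pca -173.8 z50/95 [33.8 34.2]
t 27.1 pos [434.   59.3 142.8] jaw -80.5 wid 1.00 | shift [-0.1   0.01  4.13] turn z -0.01 (alt 29.99) tiltfix [-0.   -0.02] q6 1.44 F [-1.   0.1  0.1]
```

View pics/w7.png

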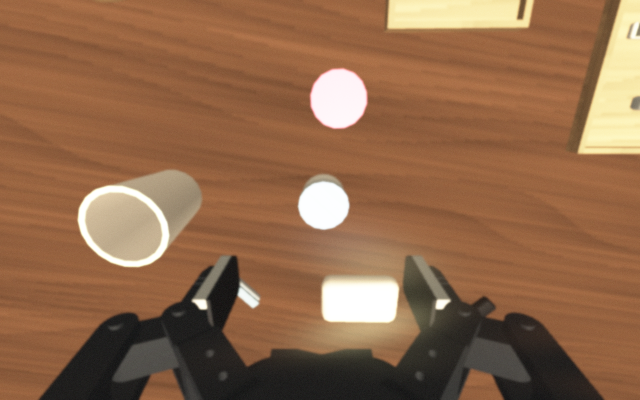

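The white small jar (323,205) sits between the jaws, and the pink one (338,98) and the tumbler (140,220) are clear. Grasping.

```bash
python3 -m jog '[-0.11,0.03,0.9,0,0,0,1, 0,0,0.9,0,0,0,1, 0,0,0.9,0,0,0,1, 0,0,0.6,0,0,0,1, 0,0,0.4,0,0,0,1, 0,0,0.26,0,0,0,1, 0,0,0.2,0,0,0,1, 0,0,0,0,0,0,1]' 40 && python3 -m jog '[0,0,0,0,0,0,-1, 0,0,0,0,0,0,-1, 0,0,0,0,0,0,-1, 0,0,0,0,0,0,-1, 0,0,0,0,0,0,-1]' 40 && python3 -m jog '[0,0,-0.3,0,0,0,-1, 0,0,-0.9,0,0,0,-1, 0,0,-0.9,0,0,0,-1, 0,0,-0.9,0,0,0,-1, 0,0,-0.9,0,0,0,-1, 0,0,-0.9,0,0,0,-1, 0,0,0,0,0,0,-1, 0,0,0,0,0,0,-1]'
python3 - <<'E'
from h import *
go(614.8,263.5,165,-80.4)
E
```

```text
time: 27.73
ee_pos: [429.8, 57.9, 16.9]
ee_rot: [[0.986, 0.166, -0.001], [0.166, -0.986, 0.0], [-0.001, -0.0, -1.0]]
force: [-0.5, -0.1, 0.3]
gripper_width: 1.001
time: 28.15
ee_pos: [430.5, 57.5, 18.6]
ee_rot: [[0.986, 0.165, 0.002], [0.165, -0.986, 0.0], [0.002, 0.0, -1.0]]
force: [-0.7, 0.2, 5.0]
gripper_width: 0.501
time: 28.82
ee_pos: [431.0, 57.5, 163.8]
ee_rot: [[0.986, 0.165, 0.005], [0.165, -0.986, 0.0], [0.005, 0.001, -1.0]]
force: [-0.4, 0.3, -0.4]
gripper_width: 0.498
t 28.8 pos [431.   57.5 163.8] jaw -80.5 wid 0.50 | shift [ 7.18 -5.76 -0.01] turn z -0.02 (alt 29.98) tiltfix [ 0.01 -0.05] q6 1.44 F [-0.4  0.3 -0.4]
```

```bash
python3 -m jog '[0.8,-0.64,0,0,0,0,-1, 0.8,-0.64,0,0,0,0,-1, 0.8,-0.64,0,0,0,0,-1, 0.8,-0.64,0,0,0,0,-1, 0.8,-0.64,0,0,0,0,-1, 0.8,-0.64,0,0,0,0,-1, 0.8,-0.64,0,0,0,0,-1, 0.8,-0.64,0,0,0,0,-1]' && python3 -m jog '[0.8,-0.64,0,0,0,0,-1, 0,0,0,0,0,0,-1, 0,0,0,0,0,0,-1, 0,0,0,0,0,0,-1, 0,0,0,0,0,0,-1]' && python3 -m jog '[0,0,0.9,0,0,0,-1, 0,0,0.7,0,0,0,-1, 0,0,0,0,0,0,-1, 0,0,0,0,0,0,-1, 0,0,0,0,0,0,-1]'
python3 - <<'E'
from h import *
s=monitor.read_state();p=s['ee_pos'];z=p[2]
p_,d,K,W=snap('wrist','w8.png');P=cloud(d,K,W)
m=(abs(P[...,2]-(z+15.5))<5)&(np.hypot(P[...,0]-p[0],P[...,1]-p[1])<35)
# lid is brighter: keep largest component
n,l,st,c=cv2.connectedComponentsWithStats(m.astype(np.uint8)); i=st[1:,4].argmax()+1
q=P[l==i]; cn,(w,h),a=cv2.minAreaRect(q[:,:2].astype(np.float32)); print('held',np.round(cn,1),w,h,q[:,2].mean()-z,'px',c[i])
go(614.7,263.7,65.5,-80.4)
E
```

```text
time: 29.48
ee_pos: [592.6, 241.3, 158.9]
ee_rot: [[0.986, 0.165, -0.004], [0.165, -0.986, -0.002], [-0.005, 0.001, -1.0]]
force: [-0.1, -0.2, 0.9]
gripper_width: 0.503
time: 29.9
ee_pos: [612.3, 262.3, 160.0]
ee_rot: [[0.986, 0.165, -0.003], [0.165, -0.986, -0.002], [-0.004, 0.001, -1.0]]
force: [0.3, -0.5, -0.2]
gripper_width: 0.501
time: 30.32
ee_pos: [614.2, 263.1, 114.5]
ee_rot: [[0.986, 0.165, 0.001], [0.165, -0.986, 0.0], [0.001, -0.0, -1.0]]
force: [0.7, -0.5, -0.3]
gripper_width: 0.5
held [617.3 261.7] 48.99820327758789 56.01640319824219 15.023082953372807 px [320.53958902 285.04957609]
t 30.4 pos [614.9 263.5 115.3] jaw -80.5 wid 0.50 | shift [-0.01 -0.01  1.66] turn z -0.02 (alt 29.98) tiltfix [-0.   -0.02] q6 1.75 F [0.6 0.3 0.1]
```

View pics/w8.png

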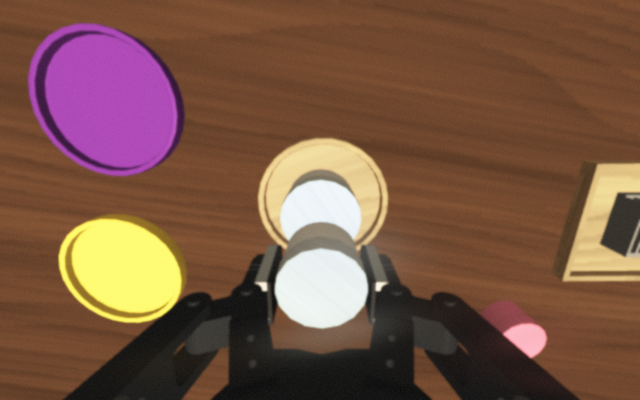

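The small jar is held centred over the large jar's lid at (320,215). Lowering gently.

```bash
python3 -m jog '[0,0,0.7,0,0,0,-1, 0,0,0.4,0,0,0,-1, 0,0,0.3,0,0,0,-1, 0,0,0.1,0,0,0,-1, 0,0,0.05,0,0,0,-1, 0,0,0,0,0,0,-1, 0,0,0,0,0,0,-1, 0,0,0,0,0,0,-1]' && python3 -m jog '[0,0,0.05,0,0,0,-1, 0,0,0,0,0,0,-1, 0,0,0,0,0,0,-1, 0,0,0,0,0,0,-1]'
python3 -c "
from h import *
go(614.7,263.7,65,-80.4)"
```

```text
time: 31.03
ee_pos: [614.7, 263.8, 68.0]
ee_rot: [[0.986, 0.165, 0.001], [0.165, -0.986, 0.0], [0.001, -0.0, -1.0]]
force: [0.2, -0.0, -0.0]
gripper_width: 0.499
time: 31.37
ee_pos: [614.1, 263.6, 65.8]
ee_rot: [[0.986, 0.165, 0.0], [0.165, -0.986, 0.0], [0.0, -0.0, -1.0]]
force: [-0.3, -0.4, -0.3]
gripper_width: 0.504
t 31.4 pos [614.1 263.6  65.8] jaw -80.5 wid 0.50 | shift [0.02 0.   0.03] turn z -0.02 (alt 29.98) tiltfix [-0. -0.] q6 1.75 F [-0.3 -0.4 -0.3]
```

```bash
python3 -m jog '[0,0,0.04,0,0,0,-1, 0,0,0,0,0,0,-1, 0,0,0,0,0,0,-1]' && python3 -m jog '[0,0,0,0,0,0,0.6, 0,0,0,0,0,0,0.6, 0,0,0,0,0,0,0.6, 0,0,0,0,0,0,0.6, 0,0,-0.2,0,0,0,0.6, 0,0,-0.5,0,0,0,0.6, 0,0,-0.9,0,0,0,0.6, 0,0,-0.9,0,0,0,0.6]' && python3 -m jog '[-0.9,0,-0.8,0,0,0,1, -0.9,0,-0.6,0,0,0,1, -0.9,0,0,0,0,0,1, -0.9,0,0,0,0,0,1, 0,0,0,0,0,0,1, 0,0,0,0,0,0,1, 0,0,0,0,0,0,1]'
python3 - <<'E'
from h import *
go(0,0,0,0)
p,d,K,W=snap('top','top2.png')
P=cloud(cv2.medianBlur(d,3),K,W)
def blob(zlo,zhi,b,h,name):
    m=(P[...,2]>zlo)&(P[...,2]<zhi)&(P[...,0]>b[0])&(P[...,0]<b[1])&(P[...,1]>b[2])&(P[...,1]<b[3])
    n,l,st,c=cv2.connectedComponentsWithStats(m.astype(np.uint8))
    if n<2: print(name,'none');return
    i=st[1:,4].argmax()+1; vv,uu=np.nonzero(l==i)
    X=np.array([ray(K,W,a,e,h)[:2] for a,e in zip(uu,vv)],np.float32); cn,(w,hh),a=cv2.minAreaRect(X)
    print(name,np.round(cn,1),round(w),round(hh),round(a,1),'z50 %.1f'%np.median(P[l==i][:,2]))
blob(72,95,(570,660,210,320),81,'small'); blob(41,56,(560,670,210,320),47,'large'); blob(19,40,(590,690,-70,40),29,'comb')
blob(11,30,(545,600,-340,-160),17,'razor');blob(11,30,(600,650,-340,-150),18,'brush');blob(72,95,(360,450,150,250),80,'tumbler')
E
```

```text
time: 31.62
ee_pos: [614.2, 263.6, 65.7]
ee_rot: [[0.986, 0.165, -0.0], [0.165, -0.986, -0.0], [-0.0, 0.0, -1.0]]
force: [-2.3, -1.1, 5.7]
gripper_width: 0.497
time: 32.28
ee_pos: [613.3, 263.3, 140.0]
ee_rot: [[0.986, 0.165, -0.002], [0.165, -0.986, -0.001], [-0.002, 0.0, -1.0]]
force: [-0.3, -0.2, 1.3]
gripper_width: 0.795
time: 32.87
ee_pos: [508.7, 246.1, 182.9]
ee_rot: [[0.986, 0.165, 0.003], [0.165, -0.986, 0.001], [0.003, -0.001, -1.0]]
force: [-0.3, 0.4, 0.1]
gripper_width: 1.001
t 32.9 pos [508.7 246.1 182.9] jaw -80.5 wid 1.00 | shift [-18.1    5.29   6.03] turn z -13.41 (alt 16.59) tiltfix [-0.01 -0.03] q6 1.78 F [-0.3  0.4  0.1]
small [613.5 264.5] 43 42 45.0 z50 81.7
large [611.6 259. ] 46 58 54.4 z50 47.7
comb [623.8 -13.1] 12 40 10.7 z50 27.4
razor [ 576.5 -254.7] 40 130 1.8 z50 16.8
brush [ 623.2 -244.1] 14 168 9.1 z50 17.8
tumbler [407.  201.3] 62 61 45.3 z50 79.2
```

View pics/top2.png

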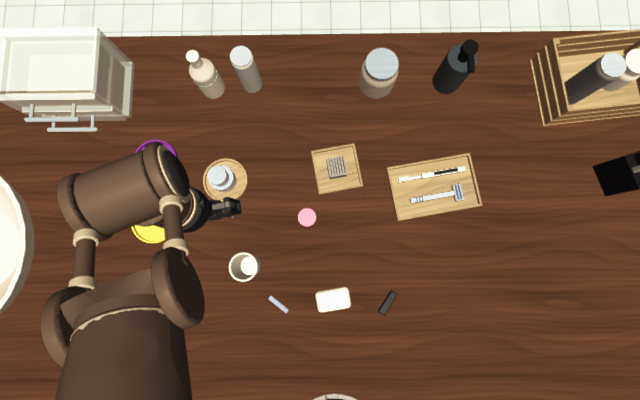

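The top view shows everything in place: the stack at (221,179), comb (336,168), brush (432,174), razor (437,194), tumbler (243,266) unmoved, and the arm clear. Handing in.

```bash
python3 -c "
from h import *
print(r.close_job())"
```

```text
the job is handed in; nothing more can be done
None
```

The job is handed in after about 33 s of robot time, with everything in its place; no verdict was reported.

**Last checks from the top camera:**

| Thing | What the check showed |
|---|---|
| Razor | On the oblong tray's floor; top at 17 mm (5 mm floor + 12 mm razor). |
| Toothbrush | On the oblong tray's floor beside the razor; top at 18 mm (5 mm floor + 13 mm handle). |
| Clipper comb | Seen centred in the square tray, ribs at about 27 mm (29 mm expected). |
| Large jar | In the round dish, lid at about 47 mm, centre within about 1 mm of the dish (measured just after it was placed). |
| Small jar | On the large jar's lid, top at 81.7 mm (81 mm expected), centre about 1.5 mm from the large jar's. |
| Tumbler | Same measured position as at the start, (407, 201). |

The arm was clear of everything at hand-in.

**Disagreements:**
- **Large jar:** the final fit gave (611.6, 259), but the small jar hides part of its lid. I trusted the unobstructed measurement of (614.7, 263.9).
- **Comb:** the last height mask caught only part of the ribs, so its centring is judged from the picture.
- **Razor:** its final rectangle angle and centre are skewed, because the mask cut into the T-shaped head.

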